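# Clear the pile of sewing things onto their counter mats

### The arm

A 6-joint arm with a two-finger parallel gripper is mounted at the origin on a cart in front of the work surface, level with it; the furniture and walls round the work are solid. World frame = base frame: x ahead of the robot, y to its left, z up, the work surface at z = 0. Lengths are in mm, angles in rad, forces in N, time in s.
With the tool pointing down it reaches from about 250 to 725 mm from the base axis. Payload 4 kg.
Tool frame: the origin (TCP) lies on the centre line of the jaws, within the pads' length; the fingertips stand 11 mm ahead of it and the grasp point (between the pads) lies 8 mm behind it; z points along the fingers, y is the direction in which the jaws open and shut (so a half turn about z gives the same grasp; the last joint's range is limited). The gripper opens to 85 mm and grips with 20 to 120 N. Pads are 22 mm wide; open, the fingers measure 114 mm over their backs; the gripper's body (76 mm by 85 mm) begins 54 mm behind the grasp point. The pads swing forward as they close: fully open they stand 13 mm farther back than shut.
Start: joints at [-1.3, 0.241, 0.005, 1.335, 0, 1.571], TCP at [133.749, -481.779, 242.306] pointing down, gripper open.
Joint ranges: [-2.72, 2.72], [-1.05, 1.87], [-1.09, 1.28], [-1.99, 2.15], [-1.42, 1.44], [-3.14, 3.14]. Speed limits (rad/s): [2.79, 2.79, 3.14, 3.14, 3.14, 3.14].

### API

Orientations are given as a rotation vector (axis times angle).
In Python, from rig import robot, capture gives the robot as it stands.
- The arm moves only by the shell command python3 -m crank 'ROWS'. ROWS is JSON, a list of rows, each a list of 5 numbers: the shift along the world's x, y, z in mm, then the turn about the world's z in degrees, then the finger opening in mm, from 0 to 85.4. In form: [[tx, ty, tz, spin, gripper], ...]. A call has 1 to 12 rows; each row is the pose to reach, as a shift and turn from the pose commanded when the call began; what a row does not reach only later rows make up. A row lasts 1/8 s, in which the tool goes at most 62.5 mm and 10.7 degrees, less where a joint would pass 70% of its speed; a pose out of reach is approached as far as the arm can. A call with a gripper value outside its range is refused whole. The fingers move at their own pace and stop on an object; the grip force is fixed at half the most. Time passes only in rows, so rows that repeat a pose let the fingers close. It gives the time, the measured TCP pose, the force and the opening at its end, in the units of the state.
- robot.state(): the state, without advancing time (a new reading comes with each control period).
- capture(name): name is "scene" or "top"; returns a dict with "frame" (400x640x3 uint8, blue, green, red), "range_z" (400x640 float32, mm along the optical axis (not along the pixel's ray), 0 where there is no reading), "fx", "fy", "cx", "cy" (pixels), "pose" (4x4, takes a point from camera to world coordinates). Camera axes: x right, y up, looking along -z (the intrinsics and any distortion apply to the point x, -y, -z); pixel columns grow to the right and rows downward; lengths in mm; the calibration is good to about 2 mm. A picture is of the moment at which its call begins.
- robot.finish_job(): hands the job in, once; it reports no verdict.
The state is a dict: "time": time; "joint_positions": joint angles; "dq": joint speeds; "joint_efforts": joint torques, N m; "position": TCP position; "eef_rot": TCP orientation; "wrist_force": force on the tool from outside, world axes, zero at the start; "wrist_torque": the same for the moment, N m; "width": opening from 0.0 (shut) to 1.0 (fully open).
Only numpy, scipy, OpenCV 4.12 (cv2) and the standard library are available. Lean on these libraries where they do the work, as an engineer would, in place of code of your own. Each camera call takes 0.05 s, during which the arm holds its last target.

### The job

Take the pile on the counter apart from the top, one thing at a time, and set each thing down flat and centred on its own mat: first the blue thread spool standing upright on the small round cork coaster, then the white chalk on the yellow square mat, then the red pin tin on the red round coaster, and last the blue ink pad on the black rectangular mat, squared up with the white outline printed on it. Let go of everything, and leave the bell and the stapler where they are.

Things in the scene. Friction and masses are not known exactly. Their poses are not given: they have to be found in the camera images.
- spool_center (a point): Spool of blue thread with cream flanges, standing upright on top of the pile: 26 mm diameter over the flanges, 46 mm tall, 18 g. The flanges are the bottom 7 mm and the top 7 mm; between them the core is only 14 to 20 mm thick, so grip it round the top flange (or anywhere on the height, it then closes further). This point is its centre, 23 mm up; z is its axis.
- chalk_center (a point): White block of tailor's chalk with sloping sides, lying flat on the pin tin, under the spool: 36 mm (its x) by 46 mm (its y) at the bottom, narrower at the top, 8 mm thick, 12 g. This point is its centre, 4 mm up; z points up out of its top.
- pin_tin_center (a point): Round closed pin tin with a red lid and a pale label, lying flat on the ink pad, under the chalk: 66 mm diameter over the lid (the upper 12 mm), 64 mm below it, 22 mm tall, 60 g; the lid is fixed shut. This point is its centre, 11 mm up; z is its axis.
- ink_pad_center (a point): Closed stamp ink pad with a blue lid on a black base, lying on the counter (z = 0) at the bottom of the pile: 62 mm (its x) by 92 mm (its y) by 18 mm tall, 70 g. This point is its centre, 9 mm up. As the pile stands, the bottoms lie at z = 0 (ink pad), 18 mm (tin), 40 mm (chalk) and 48 mm (spool).
- cork_coaster: Place for the spool: small round brown cork coaster, 58 mm diameter, 3 mm thick, fixed to the counter. Origin: centre of its underside, at z = 0; its top is at z = 3 mm.
- yellow_mat: Place for the chalk: yellow square mat, 76 by 76 mm, 3 mm thick, fixed to the counter. Origin: centre of its underside, at z = 0.
- red_coaster: Place for the pin tin: red round coaster with a white ring, 94 mm diameter, 3 mm thick, fixed to the counter. Origin: centre of its underside, at z = 0.
- black_mat: Place for the ink pad: black rectangular mat, 88 mm (its x) by 118 mm (its y), 3 mm thick, with a white outline 66 by 96 mm, fixed to the counter. Origin: centre of its underside, at z = 0. The ink pad's long side (y) goes along the mat's long side (y), either way round.
- bell: Bystander: domed counter bell on a black foot, 80 mm diameter, 56 mm tall, loose. Origin: centre of its underside.
- stapler: Bystander: black stapler, 36 mm (its x) by 150 mm (its y) by 46 mm tall, loose. Origin: centre of its underside.

How it is judged:
By the outcome, as a careful person would: the job done as asked, in the order asked, and still so for the second after the job is handed in, with the robot touching nothing.
It also fails if it takes over 109 s, if anything falls off the work surface, if the arm or the gripper's body presses on something with over 40 N, if the wrist force passes 120 N, or if a joint passes its speed limit or range.

## Working session

There is one attempt and no reset: what is moved stays moved. The work goes in short steps, Python scripts to look and compute and a shell command to move; the robot and the scene stay as the last step left them, time stands still between calls to the robot, and variables do not carry over. Pictures are saved under pics/ and viewed, and the job is handed in when it is done.

```bash
mkdir -p pics; ls; cat > h.py <<'E'
import numpy as np, cv2
from rig import robot, capture
def px2w(c,u,v,z=None):
    fx,fy,cx,cy=c["fx"],c["fy"],c["cx"],c["cy"]; P=np.array(c["pose"])
    d=np.array([(u-cx)/fx,-(v-cy)/fy,-1.0])
    R=P[:3,:3];t=P[:3,3]
    if z is None:
        r=c["range_z"][int(round(v)),int(round(u))]; return R@(d*r)+t
    w=R@d; return t+w*(z-t[2])/w[2]
def w2px(c,p):
    P=np.array(c["pose"]); q=P[:3,:3].T@(np.array(p)-P[:3,3])
    return c["cx"]+c["fx"]*q[0]/-q[2], c["cy"]-c["fy"]*q[1]/-q[2]
E
python3 - <<'E'
from h import *
for n in("scene","top"):
    c=capture(n); cv2.imwrite(f"pics/{n}0.png",c["frame"]); print(n,c["fx"],c["cx"],c["cy"],np.round(c["pose"],3).tolist(),[k for k in c])
print(robot.state())
E
```

```text
pics
scene 467.5511060413432 321.1375588223036 201.4288268001822 [[-0.875, 0.21, -0.437, -75.216], [-0.484, -0.428, 0.764, 912.387], [-0.027, 0.879, 0.475, 733.152], [0.0, 0.0, 0.0, 1.0]] ['frame', 'range_z', 'fx', 'fy', 'cx', 'cy', 'pose']
top 455.07553830541093 323.20378336779726 201.44259261730605 [[-0.022, 0.999, -0.05, 445.085], [-1.0, -0.022, 0.005, -89.546], [0.004, 0.05, 0.999, 1438.75], [0.0, 0.0, 0.0, 1.0]] ['frame', 'range_z', 'fx', 'fy', 'cx', 'cy', 'pose']
{'time': 0.1, 'joint_positions': array([-1.29998330e+00,  2.41339930e-01,  3.88057221e-03,  1.33520927e+00,
        8.95305157e-06,  1.57077445e+00]), 'dq': array([ 0.00010708, -0.00208657,  0.00378209,  0.00044869,  0.00172297,
       -0.00267325]), 'joint_efforts': array([-1.86574466e-04, -3.73136115e+01,  2.53010827e+01,  1.08805686e-02,
       -6.24664608e-05, -8.28747119e-06]), 'position': array([ 133.61596889, -481.25743818,  241.50907201]), 'eef_rot': array([-3.11099216e+00, -4.23876795e-01,  3.82821714e-04]), 'wrist_force': array([ 0.21408589,  0.36098301, -0.29484535]), 'wrist_torque': array([-0.03420033, -0.00043678,  0.00233133]), 'width': 0.9991862173233589}
```

```bash
python3 -m crank --help 2>&1 | head -20
```

```text
invalid input: not JSON, or not a number
```

View pics/scene0.png

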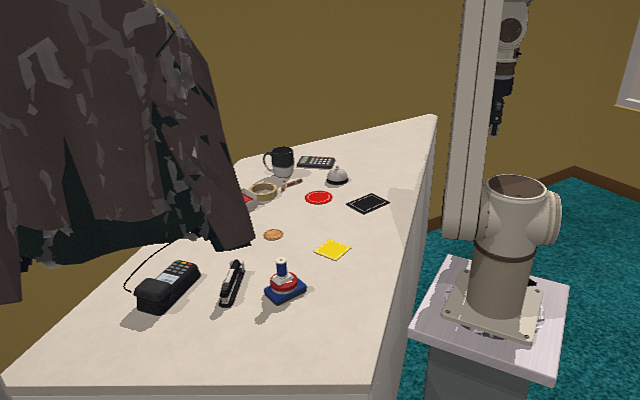

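View pics/top0.png

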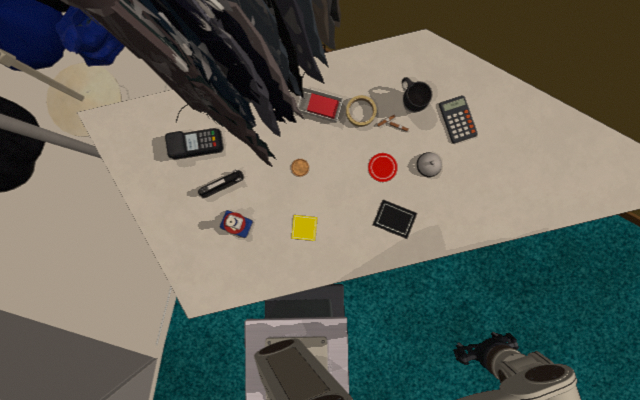

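The top view shows the pile at about (236,223), cork (300,168), yellow (304,228), red (382,167), black (395,219), bell (429,164) and stapler (221,183). A hanging jacket reaches to about (270,163). Next I'll enlarge.

```bash
python3 - <<'E'
from h import *
c=capture("top"); f=c["frame"]
def crop(n,u0,v0,w,h,s): cv2.imwrite(n,cv2.resize(f[v0:v0+h,u0:u0+w],None,fx=s,fy=s,interpolation=cv2.INTER_CUBIC))
crop("pics/a1.png",190,150,130,100,6)
crop("pics/a2.png",350,140,100,110,5)
c2=capture("scene"); f=c2["frame"]
crop("pics/a3.png",210,220,150,90,5)
for (u,v) in [(270,163),(255,150),(240,140),(282,130),(300,168),(304,228),(382,167),(395,219),(236,223),(429,164),(221,183),(335,270)]: print((u,v),np.round(px2w(c,u,v)))
E
```

```text
(270, 163) [632.  61.  76.]
(255, 150) [657.  92. 171.]
(240, 140) [718. 164.   3.]
(282, 130) [747.  30.   2.]
(300, 168) [623. -26.  10.]
(304, 228) [434. -34.   2.]
(382, 167) [ 622. -285.    2.]
(395, 219) [ 456. -322.   -0.]
(236, 223) [454. 166.  76.]
(429, 164) [ 623. -426.   41.]
(221, 183) [578. 217.  39.]
(335, 270) [ 300. -129.   -5.]
```

View pics/a1.png

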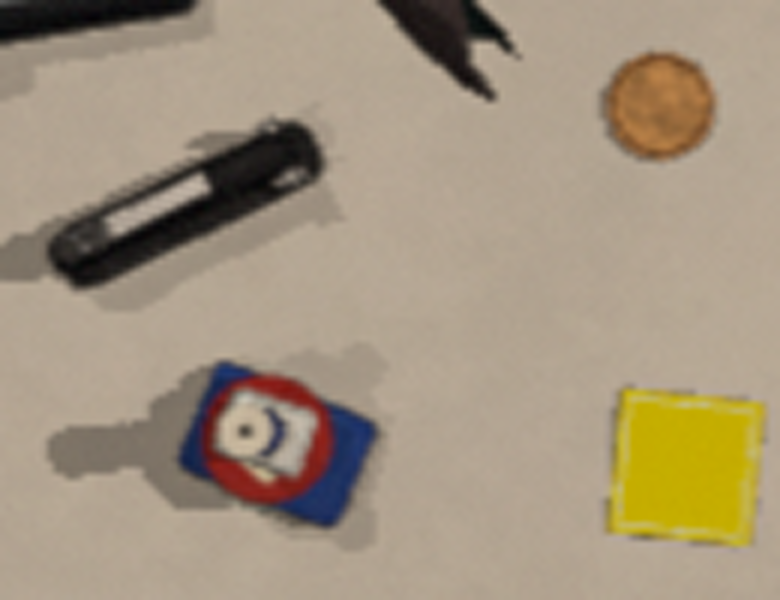

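View pics/a2.png

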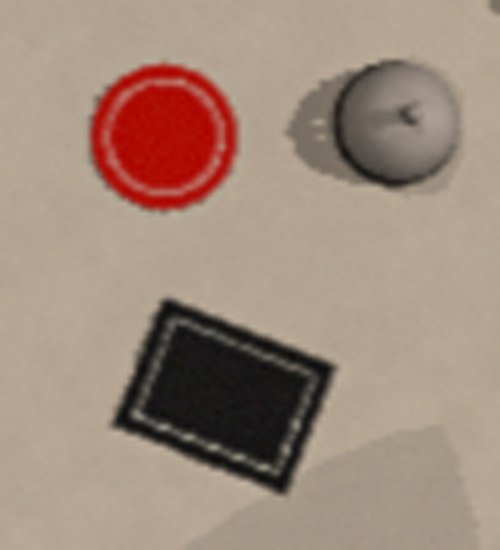

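View pics/a3.png

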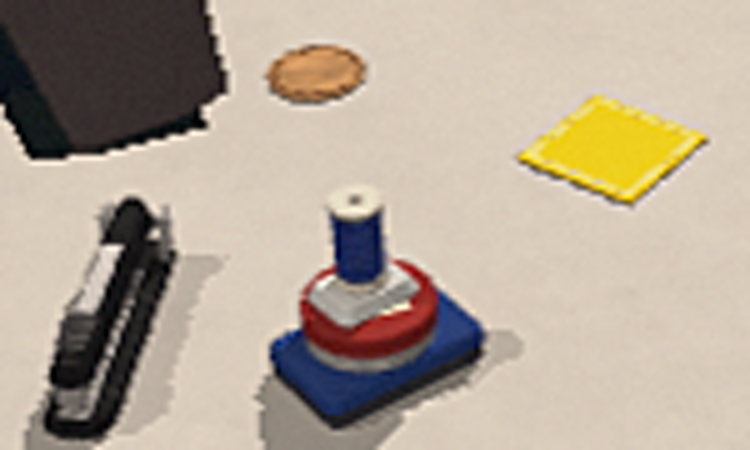

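The enlarged crops show the pile's spool leaning toward the left by parallax, chalk beneath it, tin at about crop (268,438), and the ink pad's corners at (222,365), (378,430), (332,525), (182,465). Measuring with colour masks in both cameras.

```bash
cat > meas.py <<'E'
from h import *
S=8
def up(f): return cv2.resize(f,None,fx=S,fy=S,interpolation=cv2.INTER_CUBIC)
def to(u): return (u+.5)/S-.5
def comp(mask,u,v,r=60):
    m=np.zeros_like(mask); a,b=int(max(0,(v-r)*S)),int((v+r)*S); d,e=int(max(0,(u-r)*S)),int((u+r)*S)
    m[a:b,d:e]=mask[a:b,d:e]
    cs,_=cv2.findContours(m,cv2.RETR_EXTERNAL,cv2.CHAIN_APPROX_NONE)
    return max(cs,key=cv2.contourArea)
def wc(c,k,z): return np.array([px2w(c,to(p[0][0]),to(p[0][1]),z)[:2] for p in k])
def rect(P):
    r=cv2.minAreaRect((P*10).astype(np.float32)); return np.round(np.array(r[0])/10,1),np.round(np.array(r[1])/10,1),round(r[2],1)
def hsv(f): return cv2.cvtColor(up(f),cv2.COLOR_BGR2HSV)
E
python3 - <<'E'
from meas import *
T=capture("top");C=capture("scene")
for n,c in(("top",T),("scene",C)):
    H=hsv(c["frame"]); h,s,v=H[...,0],H[...,1],H[...,2]
    red=(((h<6)|(h>174))&(s>150)&(v>60)).astype(np.uint8)
    yel=((h>22)&(h<35)&(s>150)).astype(np.uint8)
    cork=((h>5)&(h<20)&(s>110)).astype(np.uint8)
    blue=((h>108)&(h<125)&(s>120)).astype(np.uint8)
    blk=(v<75).astype(np.uint8)
    for nm,m,p,z,r in(("yellow",yel,(434,-34),3,25),("cork",cork,(623,-26),3,20),("red",red,(622,-285),3,25),("black",blk,(456,-322),3,27)):
        u,w=w2px(c,(*p,3)); k=comp(m,u,w,r); P=wc(c,k,z)
        M=cv2.moments((P*10).astype(np.float32)); print(n,nm,"cent",np.round([M["m10"]/M["m00"]/10,M["m01"]/M["m00"]/10],1),rect(P))
    # blue pad lid
    u,w=w2px(c,(454,150,18)); k=comp((blue|red).astype(np.uint8),u,w,25); P=wc(c,k,18); print(n,"padlid", rect(P))
E
```

```text
top yellow cent [436.  -33.2] (array([436. , -33.4]), array([76.1, 76.1]), 82.8)
top cork cent [626.8 -24. ] (array([626.3, -24.1]), array([55.9, 55. ]), 88.8)
top red cent [ 621.8 -286.2] (array([ 621.7, -286. ]), array([91.3, 91.7]), 40.1)
top black cent [ 457.1 -319.7] (array([ 456.9, -319.5]), array([116.9,  87.1]), 66.9)
top padlid (array([455. , 182.5]), array([65.8, 64.8]), 86.1)
scene yellow cent [433.5 -30.5] (array([435.1, -31.7]), array([77.9, 77.1]), 82.6)
scene cork cent [625.9 -22.1] (array([625.9, -22.2]), array([55.6, 57.9]), 48.9)
scene red cent [ 620.6 -284.2] (array([ 620.2, -283.7]), array([91.2, 96. ]), 30.7)
scene black cent [ 455.8 -316.9] (array([ 456. , -316.8]), array([119. ,  89.8]), 66.8)
scene padlid (array([448. , 187.2]), array([94.9, 66.3]), 65.1)
```

```bash
python3 - <<'E'
from meas import *
for n,u0,v0,w,h,s in(("top",212,202,48,46,13),("scene",256,250,58,60,10)):
    c=capture(n); f=c["frame"][v0:v0+h,u0:u0+w]
    cv2.imwrite(f"pics/p_{n}.png",cv2.resize(f,None,fx=s,fy=s,interpolation=cv2.INTER_CUBIC))
E
```

```text
(no output)
```

View pics/p_top.png

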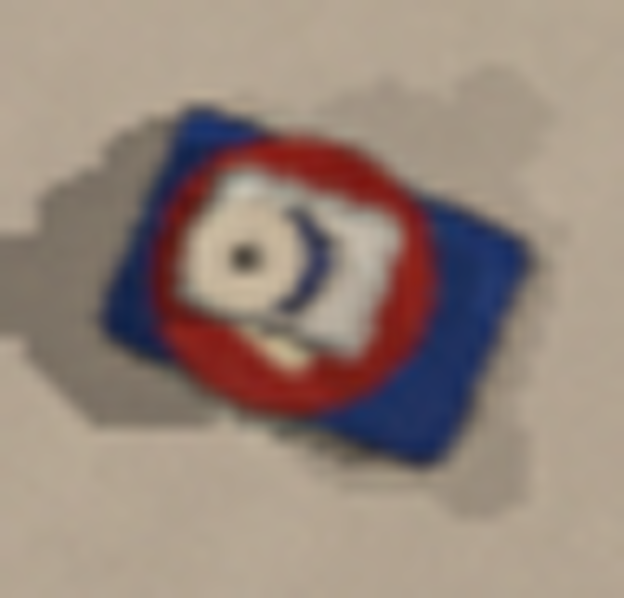

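View pics/p_scene.png

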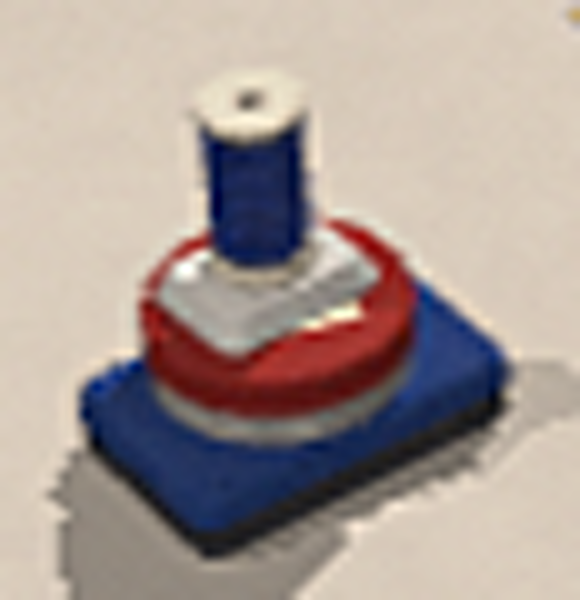

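Spool-top hole at top-crop (243,257) and scene-crop (250,102). Tin lid circle about (297,276) in the top crop. Converting.

```bash
python3 - <<'E'
from meas import *
T=capture("top");C=capture("scene")
t=lambda x,y,z:px2w(T,(x+.5)/13-.5+212,(y+.5)/13-.5+202,z)[:2]
s=lambda x,y,z:px2w(C,(x+.5)/10-.5+256,(y+.5)/10-.5+250,z)[:2]
print("spool",t(243,257,94),s(250,102,94))
print("tin",t(297,276,40))
print("pad",[np.round(t(a,b,18),1) for a,b in((195,105),(535,250),(430,467),(103,335))],t((195+535+430+103)/4,(105+250+467+335)/4,18))
print("pad sc",[np.round(s(a,b,18),1) for a,b in((85,392),(205,530),(508,365))], (s(85,392,18)+s(508,365,18))/2)
print("chalk",[np.round(t(a,b,43),1) for a,b in((225,165),(405,215),(358,360),(178,300))])
print("chalk sc",[np.round(s(a,b,40),1) for a,b in((157,300),(240,355),(380,275))])
# spool axis tin sc
print("tin sc L/R", s(140,300,34),s(416,300,34))
E
```

```text
spool [459.19038349 179.49180201] [458.66956484 179.58822144]
tin [454.99517648 177.61732626]
pad [array([496.7, 205.8]), array([460.1, 124.7]), array([408.8, 150.6]), array([442.1, 228.4])] [451.87921967 177.3688913 ]
pad sc [array([491.9, 210.5]), array([438.2, 238.9]), array([406.4, 155.4])] [449.14348723 182.9377705 ]
chalk [array([481.5, 193.7]), array([468.8, 151.4]), array([434.9, 162.9]), array([449.9, 205.1])]
chalk sc [array([479. , 195.8]), array([449.7, 204.2]), array([436.4, 163.3])]
tin sc L/R [487.48389191 191.46236109] [427.91342381 161.14055631]
```

```bash
cat > ov.py <<'E'
from meas import *
def poly(c,img,pts,u0,v0,s,col):
    p=np.array([w2px(c,q) for q in pts]); p=((p-[u0,v0]+.5)*s-.5).round().astype(int)
    cv2.polylines(img,[p.reshape(-1,1,2)],True,col,1,cv2.LINE_AA)
def circ(x,y,r,z): return [(x+r*np.cos(a),y+r*np.sin(a),z) for a in np.linspace(0,2*np.pi,40)]
def rc(x,y,ax,ay,ang,z):
    a=np.radians(ang-90); R=np.array([[np.cos(a),-np.sin(a)],[np.sin(a),np.cos(a)]])
    return [(*(R@[i*ax/2,j*ay/2]+[x,y]),z) for i,j in((1,1),(1,-1),(-1,-1),(-1,1))]
E
python3 - <<'E'
from ov import *
out=[]
for n,u0,v0,w,h,s in(("top",212,202,48,46,8),("scene",256,250,58,60,8)):
    c=capture(n); img=cv2.resize(c["frame"][v0:v0+h,u0:u0+w],None,fx=s,fy=s,interpolation=cv2.INTER_CUBIC)
    g=(0,255,0)
    for pts,col in((circ(459,179.5,13,94),g),(circ(459,179.5,13,48),g),(circ(455,178,33,40),(255,255,0)),(rc(451.5,178.5,62,92,66.5,18),(0,255,255)),(rc(451.5,178.5,62,92,66.5,0),(0,255,255)),(rc(458.5,178.5,36,46,72,40),(255,0,255))): poly(c,img,pts,u0,v0,s,col)
    out.append(cv2.copyMakeBorder(img,0,480-img.shape[0],0,10,0))
cv2.imwrite("pics/ov1.png",np.hstack(out)[:, :800])
for n in("top","scene"):
    c=capture(n); v,u=np.mgrid[0:400:1,0:640:1]; r=c["range_z"]
    d=np.stack([(u-c["cx"])/c["fx"],-(v-c["cy"])/c["fy"],-np.ones_like(r)],-1)*r[...,None]
    W=d@c["pose"][:3,:3].T+c["pose"][:3,3]; 
    m=(r>0)&(W[...,2]>60)&(W[...,0]>380)&(W[...,0]<760)&(W[...,1]<330)&(W[...,1]>-200)
    Q=W[m]; print(n,len(Q)); 
    for y in range(0,330,30):
        q=Q[(Q[:,1]>=y)&(Q[:,1]<y+30)]
        if len(q): print(y,"x min",q[:,0].min().round(),"zmin",q[:,2].min().round(), "at x<640 n",(q[:,0]<640).sum())
    print("ymin",Q[:,1].min())
E
```

```text
top 4445
0 x min 720.0 zmin 79.0 at x<640 n 0
30 x min 634.0 zmin 60.0 at x<640 n 1
60 x min 628.0 zmin 60.0 at x<640 n 31
90 x min 653.0 zmin 60.0 at x<640 n 0
120 x min 673.0 zmin 225.0 at x<640 n 0
150 x min 448.0 zmin 62.0 at x<640 n 49
180 x min 448.0 zmin 70.0 at x<640 n 28
210 x min 740.0 zmin 90.0 at x<640 n 0
ymin 26.214997035957893
scene 16227
30 x min 629.0 zmin 71.0 at x<640 n 1
60 x min 625.0 zmin 60.0 at x<640 n 171
90 x min 643.0 zmin 61.0 at x<640 n 0
120 x min 667.0 zmin 60.0 at x<640 n 0
150 x min 445.0 zmin 62.0 at x<640 n 43
180 x min 444.0 zmin 60.0 at x<640 n 131
210 x min 736.0 zmin 85.0 at x<640 n 0
240 x min 758.0 zmin 194.0 at x<640 n 0
ymin 59.33902213036731
```

View pics/ov1.png

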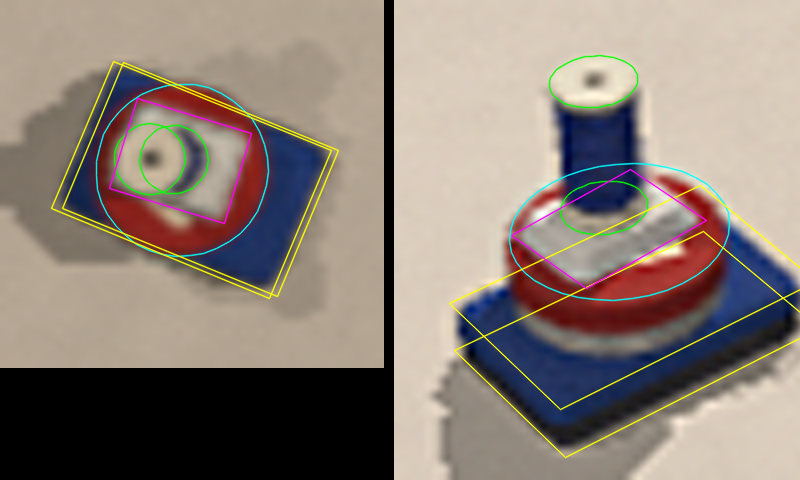

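The overlays agree within about 2–3 mm. I'll re-measure each layer when it's exposed. The jacket's tip is at about (630,45..70), above z=60, so I'll approach the cork radially and keep y low. First move goes above the pile.

```bash
python3 -m crank '[[25,55,0,5,60],[50,110,0,10,60],[75,165,0,15,60],[105,220,0,20,60],[135,275,0,25,60],[165,330,0,30,60],[190,385,0,35,60],[215,440,0,40,60],[245,495,0,45,60],[270,550,0,50,60],[295,605,0,55,60],[325,661,0,56.5,60]]'; python3 -m crank '[[0,0,0,0,60],[0,0,0,0,60],[0,0,0,0,60],[0,0,0,0,60]]'
```

```text
time: 2.2
position: [458.8, 180.4, 242.6]
eef_rot: [2.539, 1.849, 0.001]
wrist_force: [1.4, -1.3, 0.2]
width: 0.706
time: 2.7
position: [458.0, 177.2, 242.8]
eef_rot: [2.543, 1.844, 0.001]
wrist_force: [-0.5, 0.6, 0.2]
width: 0.702
```

```bash
python3 -m crank '[[0,0,-60,0,60],[0,0,-110,0,60],[0,0,-130,0,60],[0,0,-130,0,60],[0,0,-130,0,60]]';python3 - <<'E'
from h import *
for i in range(3):
    c=capture("top" if i%2==0 else "scene"); s=robot.state(); print(s["position"],s["eef_rot"])
    if i<2:
        u0,v0,w,h=(200,190,70,70) if i==0 else (240,180,90,130)
        cv2.imwrite(f"pics/b{i}.png",cv2.resize(c["frame"][v0:v0+h,u0:u0+w],None,fx=4.6,fy=4.6,interpolation=cv2.INTER_CUBIC))
E
```

```text
time: 3.32
position: [459.2, 178.3, 113.7]
eef_rot: [2.542, 1.846, 0.004]
wrist_force: [0.9, 0.3, 0.8]
width: 0.706
[459.51609569 178.46668941 113.98668376] [2.54126709 1.84563533 0.00497019]
[459.5225287  178.55692432 114.01838766] [2.5410949  1.84579406 0.00525853]
[459.42140641 178.62346431 113.90386934] [2.54091367 1.8461165  0.00501075]
```

View pics/b1.png

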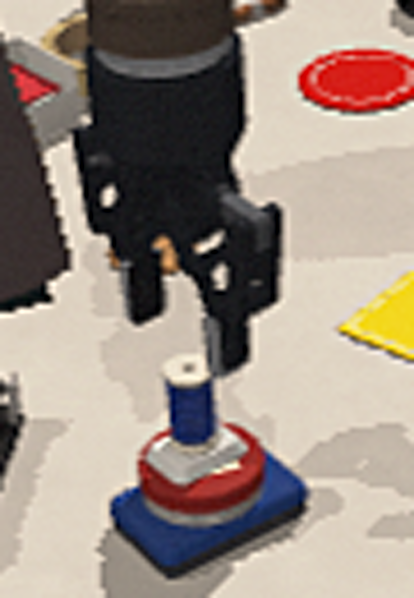

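The spool sits on the jaw centre line at crop (188,365). I'll descend and close.

```bash
python3 -m crank '[[0,0,-15,0,60],[0,0,-32,0,60],[0,0,-32,0,60],[0,0,-32,0,60],[0,0,-32,0,24],[0,0,-32,0,20],[0,0,-32,0,20],[0,0,-32,0,20],[0,0,-32,0,20],[0,0,-32,0,20],[0,0,-32,0,20]]'; python3 -m crank '[[0,0,3,0,20],[0,0,6,0,20],[0,0,20,0,20],[0,0,50,0,20],[0,0,50,0,20],[0,0,50,0,20]]';python3 - <<'E'
from h import *
c=capture("scene")
u0,v0,w,h=(240,180,90,130)
cv2.imwrite("pics/b2.png",cv2.resize(c["frame"][v0:v0+h,u0:u0+w],None,fx=4.6,fy=4.6,interpolation=cv2.INTER_CUBIC))
E
```

```text
time: 4.85
position: [458.8, 178.6, 81.1]
eef_rot: [2.541, 1.847, 0.002]
wrist_force: [-0.7, 0.5, 5.5]
width: 0.255
time: 5.6
position: [458.2, 178.3, 130.4]
eef_rot: [2.541, 1.847, 0.0]
wrist_force: [0.0, 0.6, -1.0]
width: 0.255
```

View pics/b2.png

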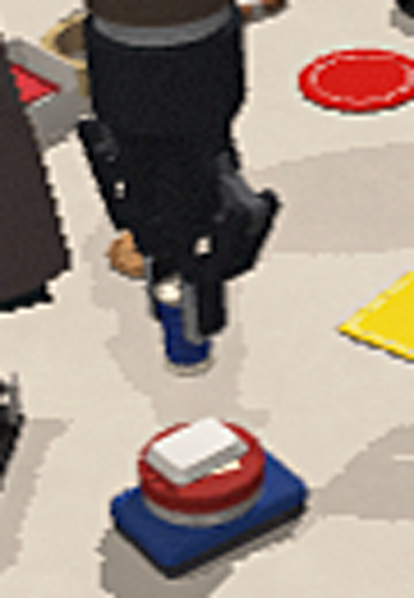

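```bash
python3 - <<'E'
from ov import *
c=capture("scene"); u0,v0,w,h,s=262,225,45,50,11
img=cv2.resize(c["frame"][v0:v0+h,u0:u0+w],None,fx=s,fy=s,interpolation=cv2.INTER_CUBIC)
raw=img.copy()
p=robot.state()["position"]; dz=50
for z in(98,144): poly(c,img,circ(458.7,179.2,13,z),u0,v0,s,(0,255,0))
cv2.imwrite("pics/b3.png",np.hstack([raw[:,:400],img[:,:400]]))
E
```

```text
(no output)
```

View pics/b3.png

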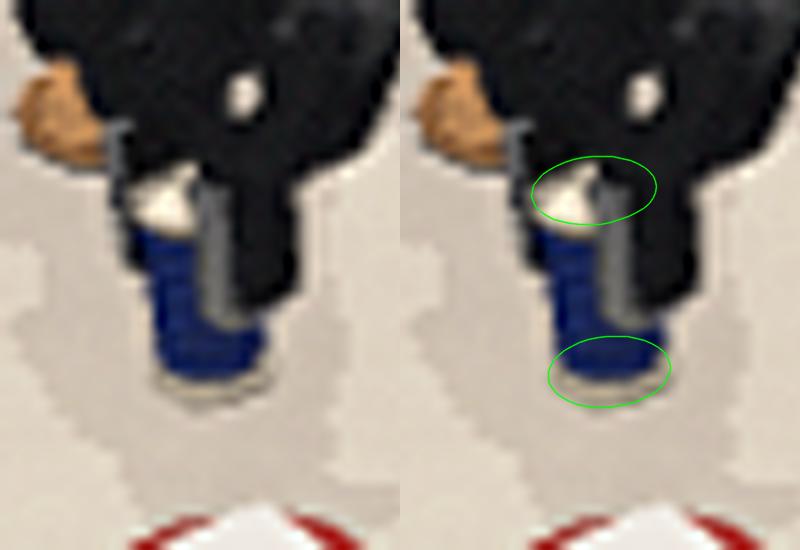

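The grip looks upright: the projected flanges coincide at (595,190) and (610,372). Carrying it to the cork via the yellow mat.

```bash
python3 -m crank '[[-5,-35,0,0,20],[-10,-70,0,0,20],[-15,-105,0,0,20],[-20,-145,0,0,20],[-15,-180,0,0,20],[10,-203,0,0,20],[45,-203,0,0,20],[85,-203,0,0,20],[125,-203,0,0,20],[155,-203,0,0,20],[167.5,-202.6,0,0,20],[167.5,-202.6,0,0,20]]'; python3 -m crank '[[0,0,-25,0,20],[0,0,-50,0,20],[0,0,-75,0,20],[0,0,-85,0,20],[0,0,-85,0,20],[0,0,-85,0,20],[0,0,-85,0,20]]';python3 - <<'E'
from ov import *
print(robot.state()["position"])
out=[]
for n in("scene","top"):
    c=capture(n);x,y=w2px(c,(626,-23,20));u0,v0,w,h,s=int(x)-25,int(y)-25,50,50,8
    img=cv2.resize(c["frame"][v0:v0+h,u0:u0+w],None,fx=s,fy=s,interpolation=cv2.INTER_CUBIC)
    poly(c,img,circ(626.3,-23.1,29,3),u0,v0,s,(0,255,255));poly(c,img,circ(626.3,-23.1,13,13),u0,v0,s,(0,255,0))
    out.append(img)
cv2.imwrite("pics/b4.png",np.hstack(out))
E
```

```text
time: 7.2
position: [625.7, -24.2, 128.6]
eef_rot: [-2.54, -1.846, 0.003]
wrist_force: [0.1, 0.2, 0.2]
width: 0.257
time: 8.07
position: [626.6, -24.4, 46.6]
eef_rot: [2.54, 1.846, 0.003]
wrist_force: [0.2, 1.4, -0.8]
width: 0.249
[626.59975095 -24.36118312  46.5970213 ]
```

View pics/b4.png

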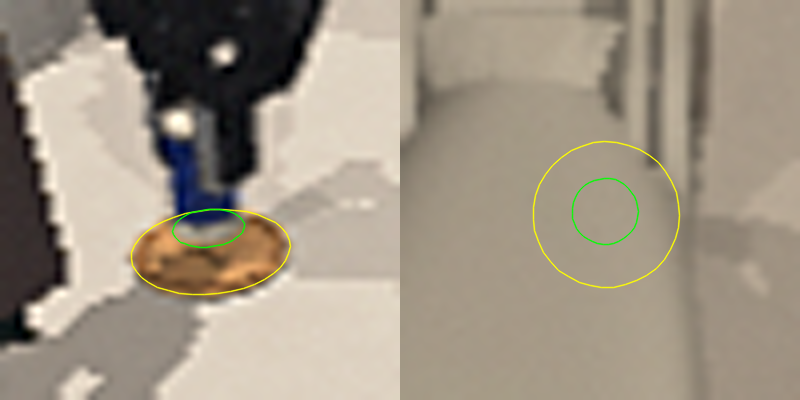

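```bash
python3 -m crank '[[0,0,-4,0,20],[0,0,-8,0,20],[0,0,-8,0,20],[0,0,-8,0,20]]';python3 -m crank '[[0,0,-1,0,20],[0,0,-1,0,20],[0,0,-1,0,20]]';python3 -m crank '[[0,0,-1,0,20],[0,0,-1,0,20],[0,0,-1,0,20]]'
```

```text
time: 8.68
position: [625.7, -24.3, 37.1]
eef_rot: [-2.541, -1.847, 0.0]
wrist_force: [-0.5, -0.0, -0.2]
width: 0.252
time: 9.05
position: [625.8, -24.3, 36.4]
eef_rot: [2.541, 1.847, 0.0]
wrist_force: [-0.2, -0.1, 0.5]
width: 0.256
time: 9.43
position: [626.0, -24.3, 35.9]
eef_rot: [2.541, 1.847, 0.001]
wrist_force: [-1.2, 1.0, 4.6]
width: 0.257
```

Contact felt, 4.6 N. Releasing.

```bash
python3 -m crank '[[0,0,0,0,26],[0,0,0,0,32],[0,0,0,0,45],[0,0,0,0,55],[0,0,0,0,55],[0,0,20,0,55],[0,0,50,0,55],[0,0,90,0,55],[0,0,120,0,55],[0,0,120,0,55]]'; python3 -m crank '[[-40,0,0,0,55],[-80,0,0,0,55],[-120,0,0,0,55],[-160,0,0,0,55],[-180,20,0,0,55],[-180,60,0,0,55],[-175,100,0,0,55],[-170,140,0,0,55],[-168,180,0,0,55],[-168,201.5,0,0,55],[-168,201.5,0,0,55],[-168,201.5,0,0,55]]';python3 - <<'E'
from ov import *
print(robot.state()["position"],robot.state()["eef_rot"])
out=[]
for n,z0 in(("scene",(626,-23,20)),("top",(626,-23,20)),("scene",(455,178,43))):
    c=capture(n);x,y=w2px(c,z0);u0,v0,w,h,s=int(x)-25,int(y)-25,50,50,5.2
    img=cv2.resize(c["frame"][v0:v0+h,u0:u0+w],None,fx=s,fy=s,interpolation=cv2.INTER_CUBIC)
    if z0[1]<0:poly(c,img,circ(626.3,-23.1,29,3),u0,v0,s,(0,255,255));poly(c,img,circ(626.3,-23.1,13,49),u0,v0,s,(0,255,0))
    out.append(img)
cv2.imwrite("pics/b5.png",np.hstack(out))
E
```

```text
time: 10.68
position: [627.9, -24.4, 158.7]
eef_rot: [2.538, 1.844, 0.008]
wrist_force: [-0.3, 0.2, -0.2]
width: 0.649
time: 12.18
position: [457.1, 176.5, 154.4]
eef_rot: [-2.541, -1.847, 0.003]
wrist_force: [0.1, 0.4, -0.2]
width: 0.645
[457.08367812 176.50084535 154.44483801] [-2.54137975 -1.84669907  0.00315145]
```

View pics/b5.png

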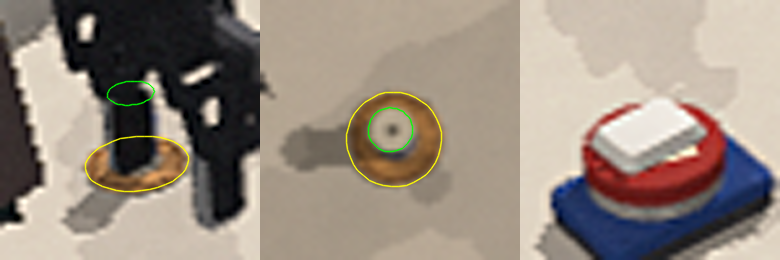

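Spool stands upright and centred on the cork (top-view overlay coincides). Moving aside to measure the chalk.

```bash
python3 -m crank '[[-10,-50,0,0,55],[-20,-100,0,0,55],[-20,-150,0,0,55],[-20,-150,0,0,55]]';cat > look.py <<'E'
import sys
from ov import *
# args: out sx sy ; draws shapes in list
def look(out,ctr,shapes,half=26,s=7.5):
    o=[]
    for n in("top","scene"):
        c=capture(n);x,y=w2px(c,ctr);u0,v0=int(x)-half,int(y)-half
        img=cv2.resize(c["frame"][v0:v0+2*half,u0:u0+2*half],None,fx=s,fy=s,interpolation=cv2.INTER_CUBIC)
        for p,col in shapes: poly(c,img,p,u0,v0,s,col)
        o.append(img)
    cv2.imwrite(out,np.hstack(o)[:600,:800])
E
python3 - <<'E'
from look import *
look("pics/c1.png",(455,178,40),[(rc(458.5,178.5,36,46,72,40),(255,0,255)),(circ(455,178,33,40),(255,255,0))])
for n in("top","scene"):
    c=capture(n);H=hsv(c["frame"]);m=((H[...,1]<30)&(H[...,2]>(165 if n=="top" else 125))).astype(np.uint8)
    u,v=w2px(c,(458,178,44));
    k=comp(m,u,v,9);print(n,rect(wc(c,k,44)))
E
```

```text
time: 12.82
position: [437.3, 23.9, 155.5]
eef_rot: [2.547, 1.838, -0.0]
wrist_force: [-0.7, -0.0, 0.7]
width: 0.644
top (array([445.4, 183.1]), array([0.4, 0. ]), -91.3)
scene (array([457.9, 181.2]), array([46.3, 41.7]), 68.2)
```

View pics/c1.png

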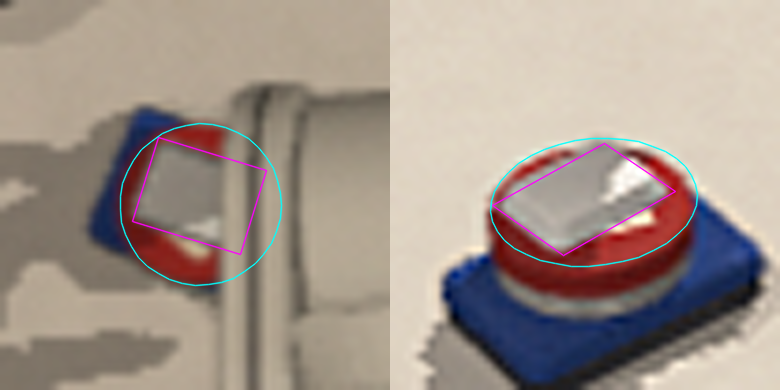

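```bash
python3 -m crank '[[0,-50,0,0,55],[0,-100,0,0,55],[0,-150,0,0,55],[0,-180,0,0,55],[0,-180,0,0,55]]';
python3 - <<'E'
from look import *
look("pics/c2.png",(455,178,40),[(rc(458.5,178.5,36,46,72,40),(255,0,255)),(circ(455,178,33,40),(255,255,0))])
look("pics/c3.png",(455,178,40),[])
E
```

```text
time: 13.65
position: [438.3, -153.4, 155.2]
eef_rot: [2.542, 1.845, 0.0]
wrist_force: [0.5, -0.1, 0.8]
width: 0.644
```

View pics/c2.png

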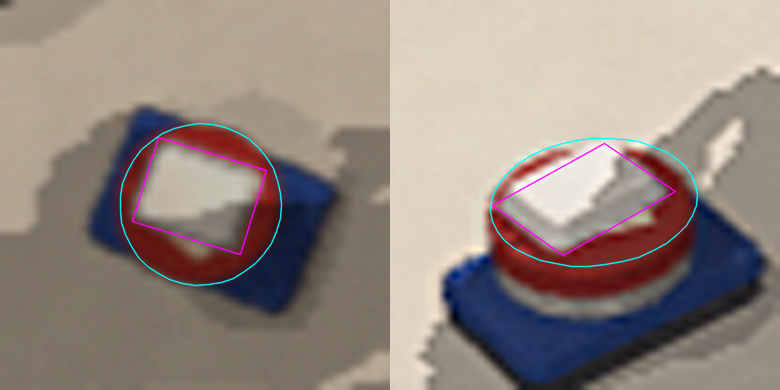

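View pics/c3.png

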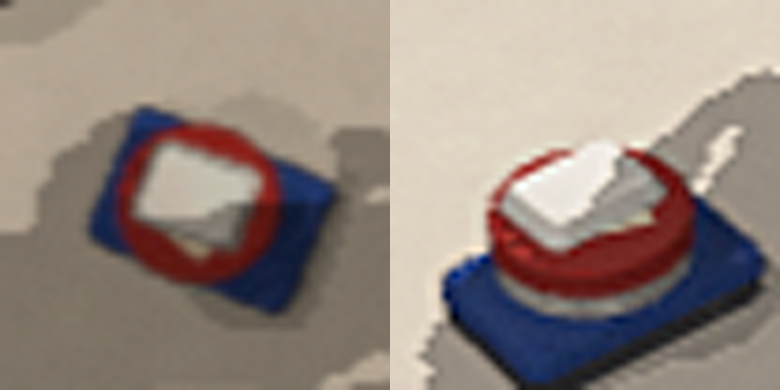

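The chalk model at (458.5,178.5), short axis −18°, matches in the top view (corners at about (150,142),(265,180),(240,248),(135,218)). Moving over it.

```bash
python3 -m crank '[[0,45,0,0,46],[0,90,0,0,46],[5,135,0,0,46],[5,180,0,0,46],[10,225,0,0,46],[15,270,0,0,46],[20,310,0,0,46],[20,330.4,0,0,46],[20,330.4,0,0,46],[20,330.4,-40,0,46],[20,330.4,-75,0,46],[20,330.4,-95,0,46]]'; python3 -m crank '[[0,0,-5,0,46],[0,0,-5,0,46],[0,0,-5,0,46],[0,0,-5,0,46]]'; python3 - <<'E'
from look import *
look("pics/c4.png",(455,178,60),[],26,7.5)
E
```

```text
time: 15.35
position: [456.1, 176.8, 58.6]
eef_rot: [-2.541, -1.847, 0.005]
wrist_force: [-0.5, 0.2, -0.9]
width: 0.538
time: 15.85
position: [458.5, 177.9, 56.3]
eef_rot: [2.541, 1.847, 0.003]
wrist_force: [-0.4, 0.3, 0.2]
width: 0.539
```

View pics/c4.png

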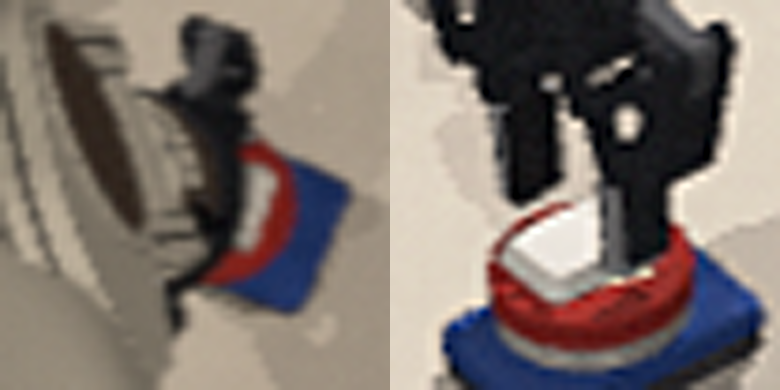

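```bash
python3 -m crank '[[0,0,-3,0,42],[0,0,-4,0,42],[0,0,-4,0,42],[0,0,-4,0,42]]';for i in 1 2 3; do :; done; python3 -m crank '[[0,0,-1,0,42],[0,0,-1,0,42],[0,0,-1,0,42]]'; python3 -m crank '[[0,0,-1,0,42],[0,0,-1,0,42],[0,0,-1,0,42]]'
```

```text
time: 16.45
position: [457.7, 177.6, 51.3]
eef_rot: [-2.541, -1.847, 0.0]
wrist_force: [0.0, 0.5, 0.4]
width: 0.492
time: 16.82
position: [457.8, 177.6, 50.3]
eef_rot: [2.541, 1.847, -0.0]
wrist_force: [-0.2, -0.0, 0.3]
width: 0.492
time: 17.2
position: [457.8, 177.6, 49.3]
eef_rot: [2.541, 1.847, -0.0]
wrist_force: [-0.1, 0.5, 0.7]
width: 0.492
```

```bash
python3 -m crank '[[0,0,-1,0,42],[0,0,-1,0,42],[0,0,-1,0,42]]'; python3 -m crank '[[0,0,-1,0,42],[0,0,-1,0,42],[0,0,-1,0,42]]'
```

```text
time: 17.58
position: [457.9, 177.7, 48.9]
eef_rot: [2.541, 1.847, 0.001]
wrist_force: [-1.7, 0.0, 5.8]
width: 0.487
time: 17.95
position: [457.9, 177.7, 48.9]
eef_rot: [2.541, 1.847, 0.002]
wrist_force: [-2.9, -1.7, 12.4]
width: 0.494
```

Contact with the lid at TCP 48.9. I'll back off slightly and close.

```bash
python3 -m crank '[[0,0,2.5,0,42],[0,0,2.5,0,42],[0,0,2.5,0,38],[0,0,2.5,0,34],[0,0,2.5,0,28],[0,0,2.5,0,24],[0,0,2.5,0,24],[0,0,2.5,0,24]]'
```

```text
time: 18.95
position: [457.7, 177.9, 50.3]
eef_rot: [-2.541, -1.847, -0.001]
wrist_force: [-1.9, 1.1, 6.3]
width: 0.375
```

```bash
python3 -m crank '[[0,0,2,0,24],[0,0,5,0,24],[0,0,15,0,24],[0,0,40,0,24],[0,0,60,0,24],[0,0,60,0,24],[0,0,60,0,24]]'; python3 - <<'E'
from look import *
look("pics/c5.png",(455,178,80),[],26,7.5)
E
```

```text
time: 19.82
position: [457.4, 177.5, 109.4]
eef_rot: [-2.541, -1.847, 0.001]
wrist_force: [0.2, 0.2, -0.7]
width: 0.374
```

View pics/c5.png

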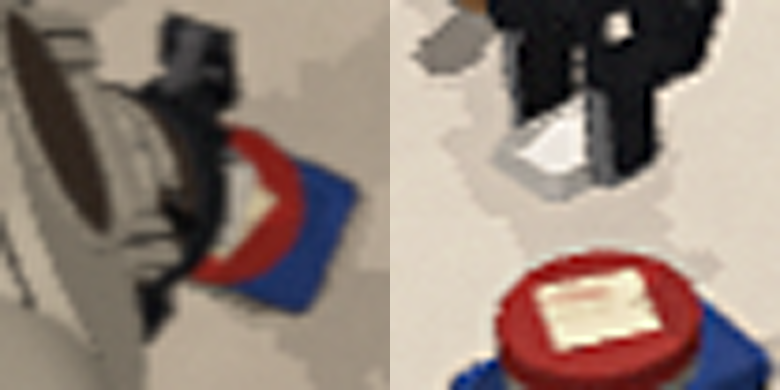

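Chalk held flat at (560,150); the tin's label is exposed. Carrying it to the yellow mat.

```bash
python3 -m crank '[[0,-35,0,1,24],[-5,-75,0,3,24],[-10,-115,0,5,24],[-15,-155,0,7,24],[-20,-190,0,9,24],[-22.8,-211.2,0,10.7,24],[-22.8,-211.2,0,10.7,24],[-22.8,-211.2,-40,10.7,24],[-22.8,-211.2,-75,10.7,24],[-22.8,-211.2,-87,10.7,24],[-22.8,-211.2,-87,10.7,24],[-22.8,-211.2,-87,10.7,24]]'; python3 - <<'E'
from look import *
print(robot.state()["position"])
look("pics/c6.png",(435,-32,20),[(rc(435.3,-32.2,76,76,82.7,3),(0,255,0)),(rc(435.3,-32.2,36,46,82.7,13),(255,0,255))],26,7.5)
E
```

```text
time: 21.42
position: [436.1, -33.4, 23.8]
eef_rot: [2.357, 2.075, 0.002]
wrist_force: [0.4, 0.3, -0.2]
width: 0.376
[436.12202776 -33.37100197  23.78866754]
```

View pics/c6.png

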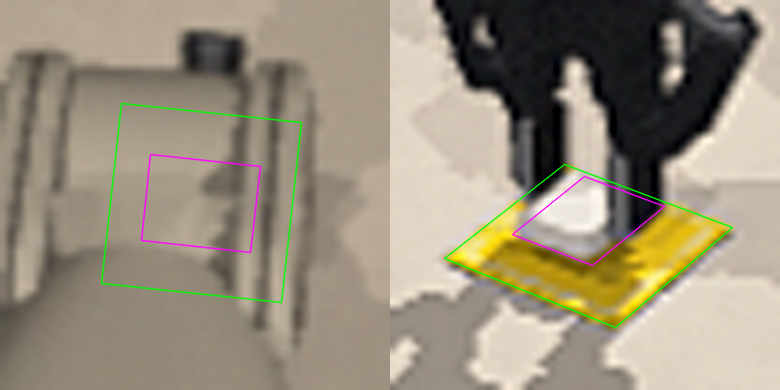

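```bash
python3 -m crank '[[0,0,-4,0,24],[0,0,-8,0,24],[0,0,-8,0,24],[0,0,-8,0,24]]'; python3 -m crank '[[0,0,-1,0,24],[0,0,-1,0,24],[0,0,-1,0,24]]'; python3 -m crank '[[0,0,-1,0,24],[0,0,-1,0,24],[0,0,-1,0,24]]'
```

```text
time: 22.02
position: [434.9, -33.6, 14.7]
eef_rot: [-2.358, -2.076, 0.0]
wrist_force: [-0.1, 0.1, -0.7]
width: 0.371
time: 22.4
position: [435.0, -33.6, 13.8]
eef_rot: [2.358, 2.076, 0.0]
wrist_force: [-0.0, -0.0, -1.0]
width: 0.373
time: 22.78
position: [435.1, -33.6, 13.6]
eef_rot: [2.358, 2.076, 0.001]
wrist_force: [-2.4, 0.2, 8.6]
width: 0.372
```

```bash
python3 -m crank '[[0,0,0.5,0,30],[0,0,0.5,0,34],[0,0,0.5,0,38],[0,0,0.5,0,44],[0,0,0.5,0,48],[0,0,0.5,0,48],[0,0,10,0,48],[0,0,40,0,48],[0,0,80,0,48],[0,0,120,0,48]]'; python3 -m crank '[[0,-50,20,0,78],[0,-100,20,0,78],[0,-140,20,0,78],[0,-140,20,0,78]]'; python3 - <<'E'
from look import *
print(robot.state()["position"])
look("pics/d1.png",(435,-32,5),[(rc(435.3,-32.2,76,76,82.7,3),(0,255,0)),(rc(435.3,-32.2,36,46,82.7,3),(255,0,255))],26,7.5)
look("pics/d2.png",(455,178,30),[(circ(455,178,33,40),(255,255,0))],26,7.5)
E
```

```text
time: 24.02
position: [434.8, -33.6, 134.6]
eef_rot: [2.358, 2.076, 0.0]
wrist_force: [1.3, -0.6, -0.2]
width: 0.561
time: 24.52
position: [435.0, -176.0, 153.6]
eef_rot: [2.361, 2.07, 0.001]
wrist_force: [-0.2, 1.1, -0.2]
width: 0.914
[ 435.04857858 -175.9522791   153.58132423]
```

View pics/d1.png

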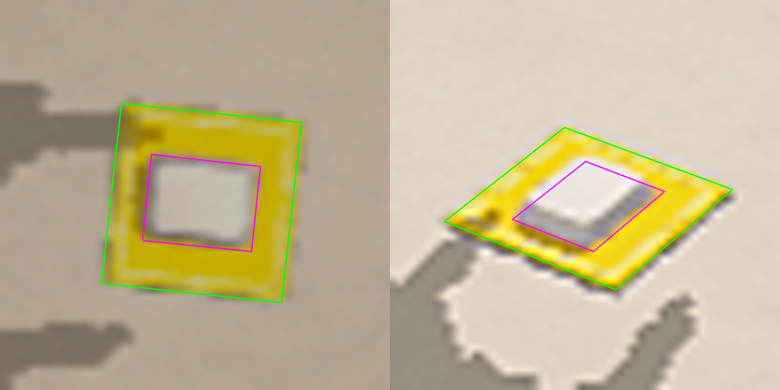

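View pics/d2.png

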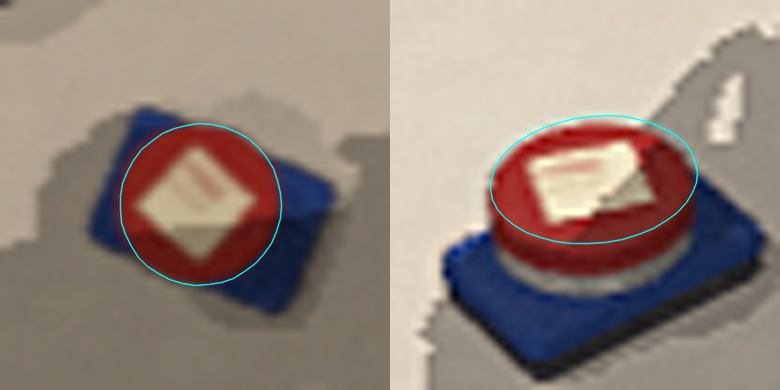

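Chalk sits centred on the yellow mat. The tin circle fits at about (455,178.5). Going for the tin with the jaws along the ink pad's short axis.

```bash
python3 -m crank '[[0,45,0,-3,84],[0,90,0,-6,84],[5,135,0,-9,84],[5,180,0,-12,84],[10,225,0,-16,84],[15,270,0,-16,84],[19.6,315,0,-16,84],[19.6,351.2,0,-16,84],[19.6,351.2,0,-16,84],[19.6,351.2,-45,-16,84],[19.6,351.2,-80,-16,84],[19.6,351.2,-95,-16,84]]'; python3 -m crank '[[0,0,0,0,84],[0,0,0,0,84],[0,0,0,0,84]]'; python3 - <<'E'
from look import *
print(robot.state()["position"])
look("pics/d3.png",(455,178,50),[],26,7.5)
E
```

```text
time: 26.22
position: [452.6, 176.8, 56.1]
eef_rot: [-2.623, -1.728, 0.006]
wrist_force: [-0.3, -0.2, -0.0]
width: 0.989
time: 26.6
position: [455.7, 178.0, 59.2]
eef_rot: [2.624, 1.727, 0.004]
wrist_force: [0.5, -0.7, -0.1]
width: 0.984
[455.72062664 177.96856706  59.21306382]
```

View pics/d3.png

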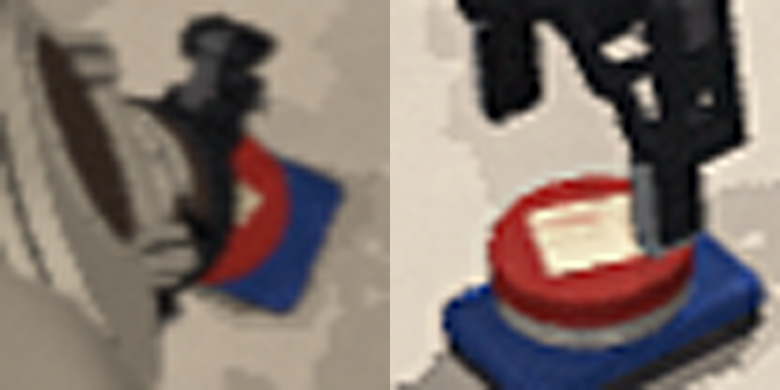

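```bash
python3 -m crank '[[0,0,-6,0,84],[0,0,-12,0,84],[0,0,-15,0,84],[0,0,-18,0,84],[0,0,-18,0,84]]'; python3 - <<'E'
from look import *
print(robot.state()["position"])
look("pics/d4.png",(455,178,40),[],26,7.5)
E
```

```text
time: 27.32
position: [454.3, 177.5, 39.4]
eef_rot: [-2.624, -1.727, 0.001]
wrist_force: [0.6, 0.3, 0.8]
width: 0.984
[454.33051575 177.52371277  39.44878309]
```

View pics/d4.png

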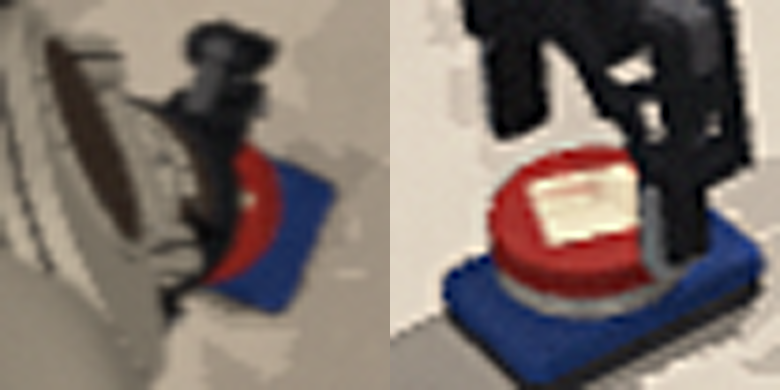

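```bash
python3 -m crank '[[0,0,-5,0,84],[0,0,-9,0,84],[0,0,-12.5,0,84],[0,0,-12.5,0,84],[0,0,-12.5,0,84]]'; python3 -m crank '[[0,0,0,0,76],[0,0,0,0,70],[0,0,0,0,64],[0,0,0,0,58],[0,0,0,0,52],[0,0,0,0,52],[0,0,0,0,52]]';  python3 - <<'E'
from look import *
look("pics/d5.png",(455,178,40),[],26,7.5)
E
```

```text
time: 28.05
position: [454.6, 177.6, 27.3]
eef_rot: [2.624, 1.727, 0.0]
wrist_force: [0.1, -0.2, -0.7]
width: 0.983
time: 28.92
position: [454.7, 177.7, 28.2]
eef_rot: [2.624, 1.727, 0.001]
wrist_force: [-2.3, -0.2, 6.9]
width: 0.748
```

View pics/d5.png

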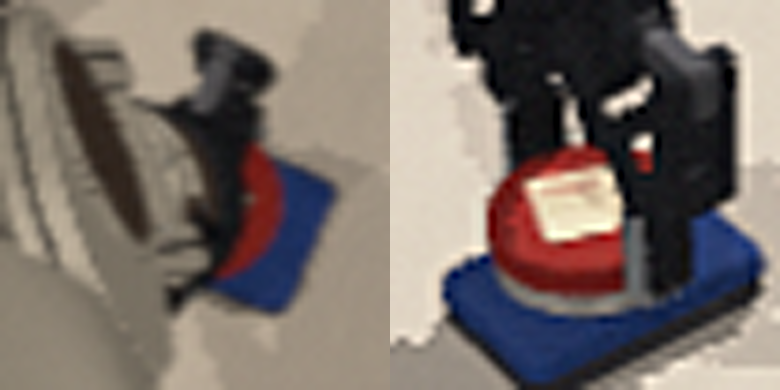

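```bash
python3 -m crank '[[0,0,2,0,52],[0,0,5,0,52],[0,0,15,0,52],[0,0,40,0,52],[0,0,70,0,52],[0,0,90,0,52],[0,0,90,0,52],[0,0,90,0,52]]';  python3 - <<'E'
from look import *
look("pics/d6.png",(455,178,80),[(circ(455,178,33,130),(255,255,0)),(circ(455,178,32,108),(255,255,0))],26,7.5)
E
```

```text
time: 30.02
position: [454.1, 177.4, 116.8]
eef_rot: [-2.624, -1.727, 0.001]
wrist_force: [-0.4, -0.7, -0.3]
width: 0.747
```

View pics/d6.png

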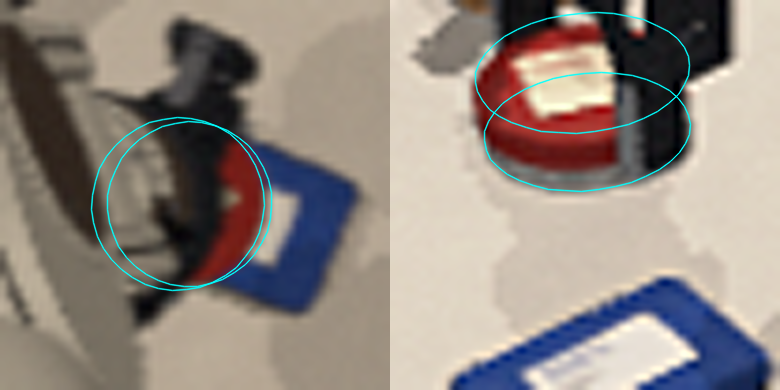

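```bash
python3 -m crank '[[0,-35,0,0,52],[0,-75,0,0,52],[0,-115,0,0,52],[0,-160,0,0,52],[10,-205,0,0,52],[25,-250,0,0,52],[50,-295,0,0,52],[80,-340,0,0,52],[110,-385,0,0,52],[140,-430,0,0,52],[166.5,-464,0,0,52],[166.5,-464,0,0,52]]'; python3 -m crank '[[0,0,-35,0,52],[0,0,-65,0,52],[0,0,-85,0,52],[0,0,-93,0,52],[0,0,-93,0,52],[0,0,-93,0,52],[0,0,-93,0,52]]'; python3 - <<'E'
from look import *
print(robot.state()["position"])
look("pics/e1.png",(621,-285,20),[(circ(621.2,-285.2,47,3),(0,255,0)),(circ(621.2,-285.2,32,15),(255,255,0))],26,7.5)
E
```

```text
time: 31.62
position: [621.4, -288.8, 114.3]
eef_rot: [-2.625, -1.723, 0.002]
wrist_force: [0.4, 0.9, -1.4]
width: 0.744
time: 32.5
position: [621.8, -286.7, 25.7]
eef_rot: [2.622, 1.727, 0.002]
wrist_force: [0.3, -0.5, 0.2]
width: 0.745
[ 621.8324228  -286.65158513   25.66299492]
```

View pics/e1.png

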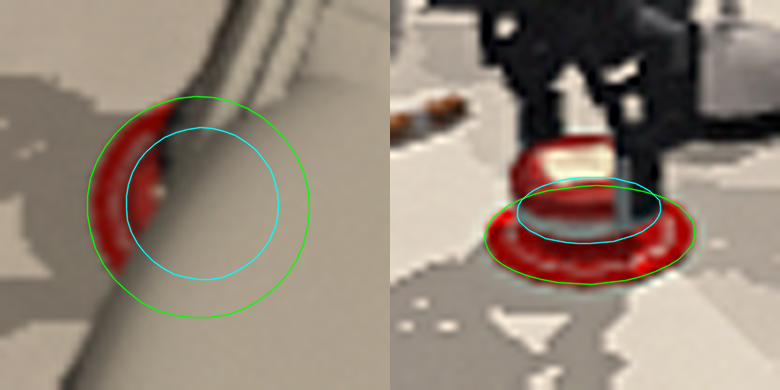

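```bash
python3 -m crank '[[0,0,-4,0,52],[0,0,-8,0,52],[0,0,-10,0,52],[0,0,-10,0,52],[0,0,-10,0,52]]'; python3 -m crank '[[0,0,-1,0,52],[0,0,-1,0,52],[0,0,-1,0,52]]'; python3 -m crank '[[0,0,-1,0,52],[0,0,-1,0,52],[0,0,-1,0,52]]'
```

```text
time: 33.22
position: [621.1, -286.4, 14.3]
eef_rot: [2.624, 1.727, 0.0]
wrist_force: [0.4, 0.2, -1.4]
width: 0.743
time: 33.6
position: [621.1, -286.4, 13.4]
eef_rot: [2.624, 1.727, 0.0]
wrist_force: [1.1, 0.4, -1.2]
width: 0.744
time: 33.98
position: [621.2, -286.4, 13.1]
eef_rot: [2.624, 1.727, 0.001]
wrist_force: [-1.9, 0.9, 5.3]
width: 0.742
```

Contact felt at 13.1. Releasing, lifting, and moving back to look.

```bash
python3 -m crank '[[0,0,0,0,64],[0,0,0,0,68],[0,0,0,0,74],[0,0,0,0,80],[0,0,0,0,84],[0,0,0,0,84],[0,0,0,0,84],[0,0,15,0,84],[0,0,45,0,84],[0,0,90,0,84],[0,0,140,0,84]]'; python3 -m crank '[[-40,20,0,0,84],[-80,40,0,0,84],[-120,70,0,0,84],[-150,100,0,0,84],[-170,130,0,0,84],[-170,130,0,0,84]]'; python3 - <<'E'
from look import *
print(robot.state()["position"])
look("pics/e2.png",(621,-285,20),[(circ(621.2,-285.2,47,3),(0,255,0)),(circ(621.2,-285.2,33,25),(255,255,0))],26,7.5)
look("pics/e3.png",(451,178,20),[(rc(451.5,178.5,62,92,66.7,18),(0,255,255))],26,7.5)
E
```

```text
time: 35.35
position: [620.8, -286.3, 154.3]
eef_rot: [-2.624, -1.727, 0.0]
wrist_force: [1.0, -0.6, 0.6]
width: 0.983
time: 36.1
position: [449.8, -154.9, 153.7]
eef_rot: [2.622, 1.73, 0.001]
wrist_force: [1.2, -0.1, -0.8]
width: 0.988
[ 449.79436601 -154.91701656  153.70231744]
```

View pics/e2.png

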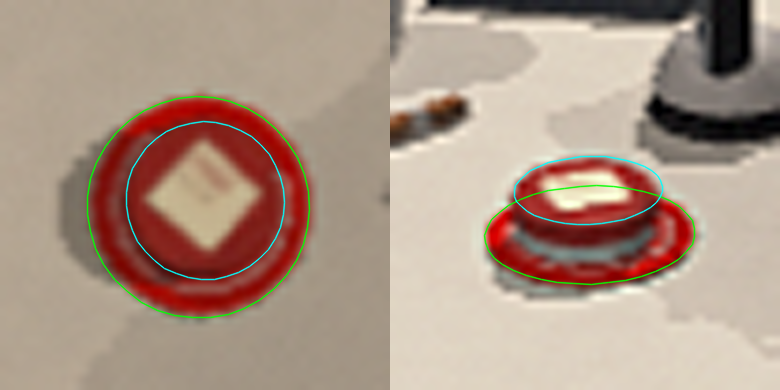

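View pics/e3.png

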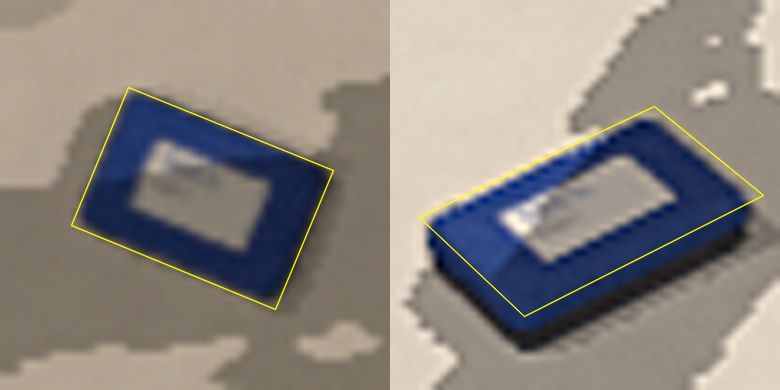

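The tin is centred on its coaster (lid ellipse matches in both views). Measuring the ink pad with a mask.

```bash
python3 - <<'E'
from look import *
for n in("top","scene"):
    c=capture(n);H=hsv(c["frame"]);m=((H[...,0]>104)&(H[...,0]<128)&(H[...,1]>110)).astype(np.uint8)
    u,v=w2px(c,(451,178,10)); k=comp(m,u,v,24)
    for z in(18,14,10): print(n,z,rect(wc(c,k,z)))
    H=hsv(c["frame"]);k=comp((H[...,2]<75).astype(np.uint8),*w2px(c,(456,-319,3)),27);print(rect(wc(c,k,3)))
E
```

```text
top 18 (array([452.4, 177.9]), array([88.1, 58.5]), 66.6)
top 14 (array([452.4, 178.7]), array([88.3, 58.7]), 66.6)
top 10 (array([452.5, 179.4]), array([88.6, 58.9]), 66.6)
(array([ 456.6, -319.9]), array([116.8,  87.5]), 66.9)
scene 18 (array([448.9, 186.7]), array([94.7, 67.1]), 65.9)
scene 14 (array([451.8, 182.6]), array([95.3, 67.5]), 65.9)
scene 10 (array([454.7, 178.6]), array([95.8, 67.9]), 65.9)
(array([ 455.9, -316.7]), array([119.1,  90.1]), 66.9)
```

```bash
python3 -m crank '[[0,45,0,0,84],[0,90,0,0,84],[0,135,0,0,84],[0,180,0,0,84],[0,225,0,0,84],[0,270,0,0,84],[0.9,310,0,0,84],[0.9,334.2,0,0,84],[0.9,334.2,-40,0,84],[0.9,334.2,-80,0,84],[0.9,334.2,-110,0,84],[0.9,334.2,-120,0,84]]'; python3 -m crank '[[0,0,0,0,84],[0,0,0,0,84],[0,0,0,0,84]]'; python3 - <<'E'
from look import *
print(robot.state()["position"])
look("pics/f1.png",(455,178,20),[],26,7.5)
E
```

```text
time: 37.9
position: [451.0, 177.1, 30.2]
eef_rot: [-2.624, -1.726, 0.006]
wrist_force: [-0.6, -0.3, 0.2]
width: 0.981
time: 38.28
position: [453.1, 178.2, 33.5]
eef_rot: [2.624, 1.727, 0.004]
wrist_force: [0.3, 0.6, 0.4]
width: 0.985
[453.05709203 178.17631862  33.536092  ]
```

View pics/f1.png

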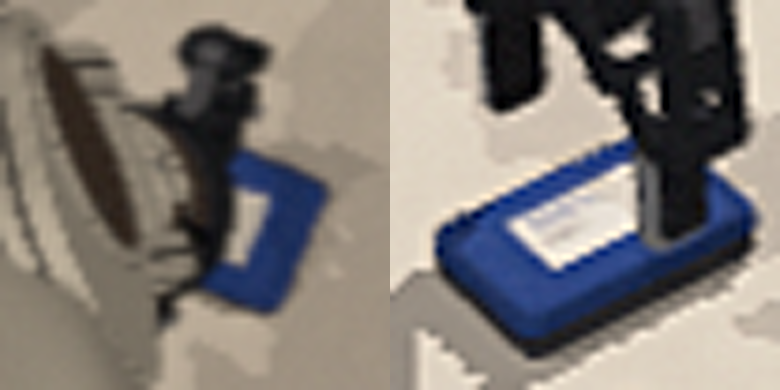

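```bash
python3 -m crank '[[0,0,-5,0,84],[0,0,-10,0,84],[0,0,-15,0,84],[0,0,-15,0,84]]'; python3 -m crank '[[0,0,-3,0,84],[0,0,-6,0,84],[0,0,-6,0,84],[0,0,-6,0,84]]';  python3 - <<'E'
from look import *
print(robot.state()["position"])
look("pics/f2.png",(455,178,20),[],26,7.5)
E
```

```text
time: 38.88
position: [451.4, 177.6, 16.6]
eef_rot: [-2.624, -1.727, 0.002]
wrist_force: [0.5, -0.7, -0.5]
width: 0.982
time: 39.38
position: [452.0, 177.8, 11.3]
eef_rot: [2.624, 1.727, 0.0]
wrist_force: [0.2, -0.8, 0.4]
width: 0.98
[452.00623667 177.84364817  11.33591932]
```

View pics/f2.png

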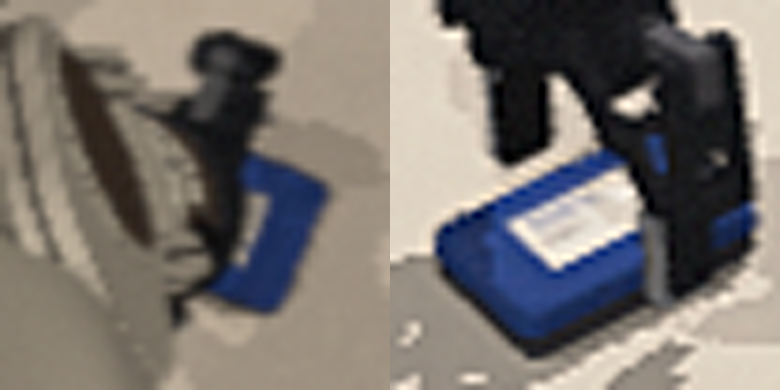

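```bash
python3 -m crank '[[0,0,0,0,76],[0,0,0,0,70],[0,0,0,0,64],[0,0,0,0,58],[0,0,0,0,50],[0,0,0,0,48],[0,0,0,0,48],[0,0,0,0,48]]'; python3 -m crank '[[0,0,2,0,48],[0,0,6,0,48],[0,0,15,0,48],[0,0,40,0,48],[0,0,70,0,48],[0,0,80,0,48],[0,0,80,0,48],[0,0,80,0,48]]';  python3 - <<'E'
from look import *
look("pics/f3.png",(455,178,80),[(rc(452.4,178.7,62,92,66.7,80),(0,255,255))],26,7.5)
E
```

```text
time: 40.48
position: [452.1, 177.9, 11.8]
eef_rot: [-2.624, -1.727, -0.001]
wrist_force: [-1.7, -0.2, 4.7]
width: 0.707
time: 41.48
position: [451.2, 177.5, 90.3]
eef_rot: [-2.624, -1.727, 0.003]
wrist_force: [-0.1, -0.1, -1.6]
width: 0.705
```

View pics/f3.png

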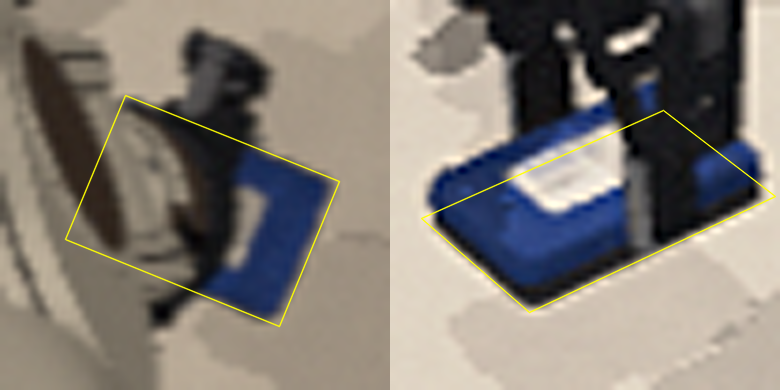

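```bash
python3 -m crank '[[0,-35,0,0,48],[0,-75,0,0,48],[0,-120,0,0,48],[0,-165,0,0,48],[0,-210,0,0,48],[0,-255,0,0,48],[0,-300,0,0,48],[0,-345,0,0,48],[0,-390,0,0,48],[2,-435,0,0,48],[4,-475,0,0.2,48],[4,-498,0,0.2,48]]'; python3 -m crank '[[0,0,0,0,48],[0,0,-30,0,48],[0,0,-50,0,48],[0,0,-65,0,48],[0,0,-67,0,48],[0,0,-67,0,48],[0,0,-67,0,48]]'; python3 - <<'E'
from look import *
print(robot.state()["position"],robot.state()["eef_rot"])
look("pics/g1.png",(456,-319,10),[(rc(456.3,-318.5,66,96,66.9,3),(0,255,0)),(rc(456.3,-318.5,62,92,66.9,13),(255,255,0))],26,7.5)
E
```

```text
time: 43.08
position: [455.5, -321.7, 90.3]
eef_rot: [-2.621, -1.729, 0.001]
wrist_force: [-0.1, -0.3, -1.0]
width: 0.703
time: 43.95
position: [456.7, -320.5, 25.3]
eef_rot: [2.619, 1.731, 0.001]
wrist_force: [0.4, 0.5, -0.3]
width: 0.707
[ 456.6892508  -320.5242409    25.27008192] [2.61944965e+00 1.73128573e+00 1.15363222e-03]
```

View pics/g1.png

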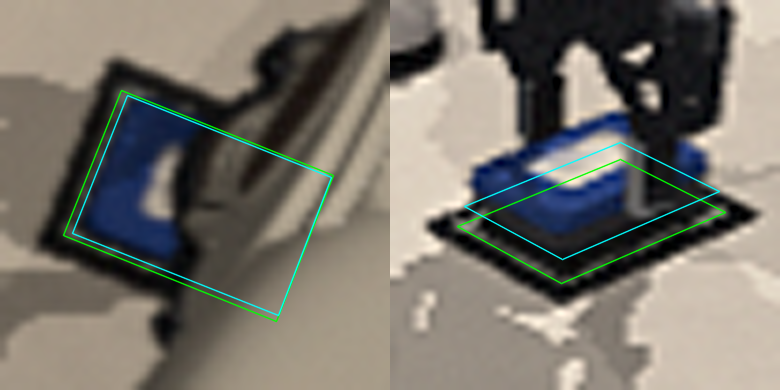

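```bash
python3 -m crank '[[0,0,-4,0,48],[0,0,-8,0,48],[0,0,-8,0,48],[0,0,-8,0,48]]'; python3 -m crank '[[0,0,-1,0,48],[0,0,-1,0,48],[0,0,-1,0,48]]'; python3 - <<'E'
from look import *
look("pics/g2.png",(456,-319,10),[],26,7.5)
E
```

```text
time: 44.55
position: [455.9, -320.2, 16.2]
eef_rot: [-2.621, -1.732, 0.0]
wrist_force: [-0.2, 0.2, -0.3]
width: 0.709
time: 44.92
position: [456.0, -320.2, 15.4]
eef_rot: [2.621, 1.732, 0.0]
wrist_force: [0.4, -0.1, -0.6]
width: 0.705
```

View pics/g2.png

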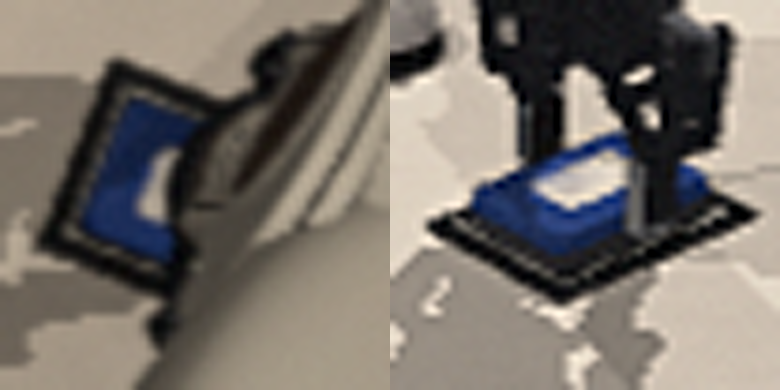

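```bash
python3 -m crank '[[0,0,-1,0,48],[0,0,-1,0,48],[0,0,-1,0,48]]'; python3 -m crank '[[0,0,-0.5,0,48],[0,0,-0.5,0,48],[0,0,-0.5,0,48]]'
```

```text
time: 45.4
position: [456.1, -320.3, 14.8]
eef_rot: [2.621, 1.732, 0.0]
wrist_force: [-1.5, 0.5, 5.1]
width: 0.708
time: 45.78
position: [456.1, -320.3, 14.8]
eef_rot: [2.62, 1.732, 0.0]
wrist_force: [-1.7, 1.5, 8.3]
width: 0.708
```

```bash
python3 -m crank '[[0,0,0.5,0,62],[0,0,0.5,0,66],[0,0,0.5,0,72],[0,0,0.5,0,78],[0,0,0.5,0,84],[0,0,0.5,0,84],[0,0,0.5,0,84],[0,0,15,0,84],[0,0,50,0,84],[0,0,100,0,84],[0,0,140,0,84],[0,0,140,0,84]]'; python3 -m crank '[[-20,40,0,0,84],[-40,80,0,0,84],[-50,130,0,0,84],[-50,180,0,0,84],[-50,220,0,0,84],[-50,250,0,0,84],[-50,250,0,0,84]]'; python3 - <<'E'
from look import *
print(robot.state()["position"])
look("pics/g3.png",(456,-319,10),[],26,7.5)
c=capture("top");H=hsv(c["frame"]);u,v=w2px(c,(456,-319,10))
m=((H[...,0]>104)&(H[...,0]<128)&(H[...,1]>110)).astype(np.uint8);print(rect(wc(c,comp(m,u,v,24),18)))
print(rect(wc(c,comp((H[...,2]<75).astype(np.uint8)|m,u,v,27),3)))
E
```

```text
time: 47.28
position: [458.5, -321.9, 159.2]
eef_rot: [2.613, 1.727, 0.006]
wrist_force: [0.1, -0.7, -0.4]
width: 0.982
time: 48.15
position: [405.3, -68.7, 153.7]
eef_rot: [-2.617, -1.737, 0.001]
wrist_force: [-0.1, -0.9, -0.7]
width: 0.984
[405.32212568 -68.66494839 153.65874223]
(array([ 457.4, -318.4]), array([90.1, 60.7]), 67.1)
(array([ 456.9, -319.3]), array([117.8,  87.5]), 66.9)
```

View pics/g3.png

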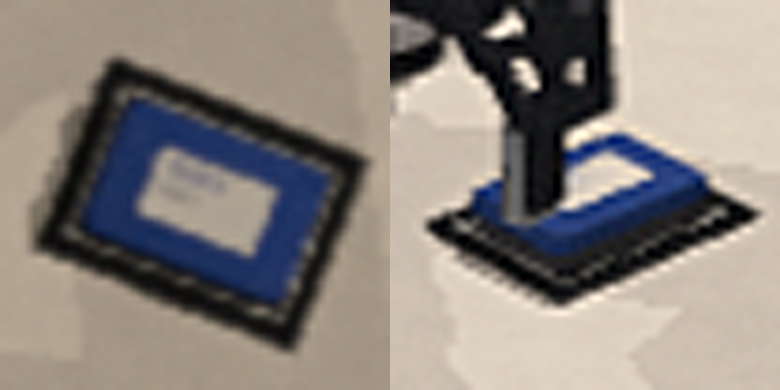

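The ink pad is within about 1 mm and 0.3° of the outline, with an even margin all round. Final overall look after moving clear.

```bash
python3 -m crank '[[-20,0,40,0,84],[-30,10,90,0,84],[-30,10,90,0,84],[-30,10,90,0,84]]'; python3 - <<'E'
from h import *
c=capture("top");f=c["frame"][140:260,190:450];cv2.imwrite("pics/z1.png",cv2.resize(f,None,fx=3,fy=3,interpolation=cv2.INTER_CUBIC))
c=capture("scene");f=c["frame"][150:310,200:400];cv2.imwrite("pics/z2.png",cv2.resize(f,None,fx=3.7,fy=3.7,interpolation=cv2.INTER_CUBIC))
E
```

```text
time: 48.8
position: [375.9, -61.0, 243.5]
eef_rot: [2.622, 1.73, -0.0]
wrist_force: [0.4, -0.0, 0.4]
width: 0.986
```

View pics/z1.png

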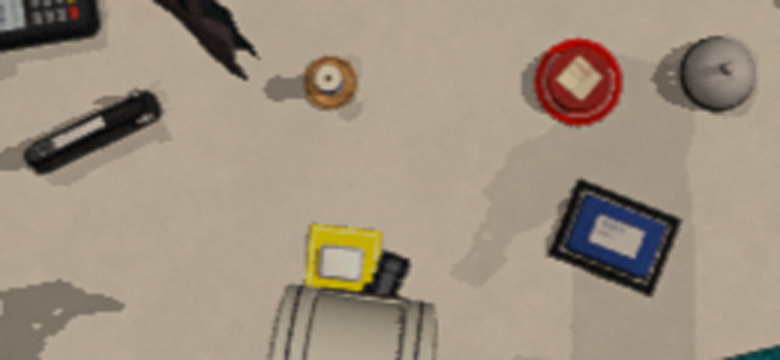

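View pics/z2.png

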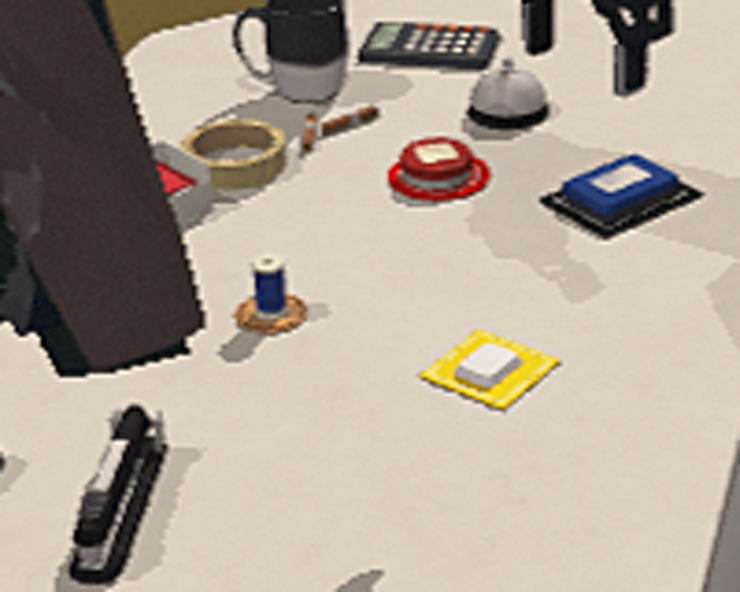

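All four stand where asked; bell (717,75) and stapler (93,130) look unmoved. One depth check of the tin's and spool's centring, then I'll hand in.

```bash
python3 - <<'E'
from h import *
c=capture("top");r=c["range_z"];v,u=np.mgrid[0:400,0:640]
d=np.stack([(u-c["cx"])/c["fx"],-(v-c["cy"])/c["fy"],-np.ones_like(r)],-1)*r[...,None]
W=d@c["pose"][:3,:3].T+c["pose"][:3,3]
for n,x,y,lo,R in(("tin",621.8,-286.2,15,60),("spool",626.6,-24,35,40),("pad",456.8,-319.5,14,80),("bell",623,-426,20,60),("stapler",578,217,20,100)):
    q=W[(np.hypot(W[...,0]-x,W[...,1]-y)<R)&(W[...,2]>lo)&(W[...,2]<80)]
    print(n,len(q),"mid",(q.min(0)/2+q.max(0)/2).round(1),"mean",q.mean(0).round(1),"mat",(x,y))
E
```

```text
tin 357 mid [ 622.4 -285.9   25.2] mean [ 622.3 -285.3   24.6] mat (621.8, -286.2)
spool 59 mid [625.5 -24.5  45.7] mean [625.6 -25.   48.5] mat (626.6, -24)
pad 564 mid [ 457.4 -319.1   21.5] mean [ 457.6 -319.1   20.9] mat (456.8, -319.5)
bell 402 mid [ 625.5 -433.1   39. ] mean [ 625.3 -430.8   34.4] mat (623, -426)
stapler 353 mid [582.3 224.6  35.7] mean [578.6 221.6  40.4] mat (578, 217)
```

All within about 1 mm. (The bell and stapler references here were only rough first pixel picks.)

```bash
python3 - <<'E'
from rig import robot
print(robot.finish_job())
E
```

```text
the job is handed in; nothing more can be done
None
```

I took the pile apart from the top in the order asked and handed the job in at about 49 s. No verdict was reported.

- **Placing:** The spool is upright on the cork, the chalk flat on the yellow mat, the tin on the red coaster and the ink pad on the black mat. I let go of each one, and the arm is lifted clear of everything.
- **Top-camera checks:** The spool, tin and ink pad are within about 1 to 1.5 mm of their mat centres. The pad's angle is within 0.3° of the outline. I judged the chalk from picture overlays only, at about 1 mm.
- **Bell and stapler:** They look unmoved in the pictures, and no move went near them. Their depth centres read up to 8 mm from my first positions, but those were single-pixel picks, so that comparison doesn't test much.
- **Disagreement:** The two cameras differ by 1 to 3 mm on the same mats, mostly in y. I took the offsets from the top camera, or close to it. No check failed.

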